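Draw the recessed lock bolt of the soldering jig with a hook tool

ROBOT

A 6-joint arm with a two-finger parallel gripper is mounted at the origin on a cart in front of the work surface, level with it; the furniture and walls round the work are solid. World frame = base frame: x ahead of the robot, y to its left, z up, the work surface at z = 0. Lengths are in mm, angles in rad, forces in N, time in s.
With the tool pointing down it reaches from about 425 to 925 mm from the base axis. Payload 12.5 kg.
Tool frame: the origin (TCP) lies midway between the tips of the shut fingers; the grasp point (between the pads) lies 19 mm behind it; z points along the fingers, y is the line along which they close (so a half turn about z gives the same grasp; the last joint's range is limited). The gripper opens to 85 mm and grips with 20 to 120 N. Pads are 22 mm wide; open, the fingers measure 114 mm over their backs; the gripper's body (76 mm by 85 mm) begins 54 mm behind the grasp point. The pads swing forward as they close: fully open they stand 13 mm farther back than shut.
Start: joints at [1.081, 0.491, 1.559, -0, 1.092, -0.106], TCP at [234.014, 579.554, 231.327] pointing down, gripper open.
Joint ranges: [-3.1, 3.1], [-0.84, 2.19], [0.05, 2.79], [-1.13, 4.28], [0.06, 2.93], [-2.69, 2.69]. Speed limits (rad/s): [2.22, 2.22, 2.79, 3.14, 3.14, 3.14].

INTERFACE

Orientations are given as a unit quaternion [x, y, z, w].
In Python, from bench import read_state, read_camera, camera_params, order gives the robot as it stands. The module is installed in compiled form; this text tells all that it offers.
- The arm moves only by the tool carry_out, never from a script. Its argument "moves" is a list of rows, each an object with "grip": the opening, from -1 (shut) to 1 (fully open), so that 0 is half open; "dp": the shift along the world's x, y, z in mm, a list of three; "yaw": the turn about the world's z in units of 6 degrees (1.0 is 6 degrees). A call has 1 to 20 rows; each row shifts and turns the commanded pose from where the row before left it; what a row does not reach is not made up. A row lasts 1/12 s, in which the tool goes at most 41.7 mm and 7.16 degrees, less where a joint would pass 70% of its speed; a pose out of reach is approached as far as the arm can. A call with a gripper value outside its range is refused whole. The fingers move at their own pace and stop on an object; "squeeze" is the grip in N (left out, the last holds). Time passes only in rows, so rows that do not move let the fingers close. It gives the time, the measured TCP pose, the force, the opening and the grip force at its end, in the units of the state.
- read_state(): the state, without advancing time (a new reading comes with each control period).
- read_camera(name): name is "scene" or "top" or "wrist"; returns the picture (384x512x3 uint8, red, green, blue); there is no depth.
- camera_params(name): a dict with "intrinsics" (3x3 intrinsics, pixels), "R" (3x3) and "t" (3): a world point X has camera coordinates R X + t. Camera axes: x right, y down, z forward; pixel columns grow to the right and rows downward; lengths in mm; the calibration is good to about 2 mm. A picture is of the moment at which its call begins: read the wrist's pose just before it. camera_params takes no time and is no camera call; for the wrist camera it gives the pose at the moment of the call.
- order.hand_in(): hands the job in; it is judged then, once.
The state is a dict: "clock": time; "q": joint angles; "qvel": joint speeds; "joint_efforts": joint torques, N m; "ee_pos": TCP position; "tcp_rot": TCP orientation; "force": force on the tool from outside, world axes, zero at the start; "torque": the same for the moment, N m; "opening": opening from 0.0 (shut) to 1.0 (fully open); "gripper_force": force on a finger pad.
Only numpy, scipy, OpenCV 4.12 (cv2) and the standard library are available. Lean on these libraries where they do the work, as an engineer would, in place of code of your own. Each camera call takes 0.05 s, during which the arm holds its last target. There are 200 camera calls.

TASK

Unlock the soldering jig: take the orange hook tool from its fork stand, reach down the bore of the aluminium block with it, gently feel how deep the bolt sits, catch the red pull loop and draw the bolt up as far as its stop without forcing it. Leave the bolt up and hang the hook tool back on the fork stand, upright, as you found it. Touch the jig with nothing but the hook tool, and leave the other things on the bench alone.

Things in the scene. Friction and masses are not known exactly. Their poses are not given: they have to be found in the camera images.
- hook_tool: Hook tool, 0.1 kg, hanging upright in the fork stand. Origin: on the shaft axis, underside of its dark 30 x 30 x 6 mm collar; z up. Above the collar an orange grip, 20 x 20 mm square, from 6 to 60 mm above the origin: grip its flat faces firmly. Below, a 4 mm round steel shaft ends in a hook that points to the tool's +x.
- hook_foot (a point): Lowest point of the hook tool, on the shaft axis 92 mm under its origin, axes as the tool's. Hook: an arm 4 mm thick (underside at this height) runs to +x and ends in an upturned round tip, 4 mm thick, axis 11.5 mm from the shaft axis, its top 11.5 mm above this point. Clear gap between shaft and tip 7.5 mm; the arm's upper side is 4 mm above this point.
- fork_stand: Grey stand, fixed to the bench. Origin: at bench level under the hanging place. Two flat prongs along x, from x = -24 mm to the post whose face is at x = +32 mm; the slot between them is 12 mm wide (y = -6 to +6 mm), open to -x. The tool hangs with its collar across the prongs and its shaft in the slot.
- hang_place (a point): Hanging place: middle of the slot at the height of the prongs' flat tops, 115 mm over the bench, axes as the stand's. At the start the hook tool's origin is here, its axes along the stand's (hook pointing to the post). It lifts straight up out of the slot.
- jig_block: Aluminium block, 80 x 80 mm, 95 mm high (103 mm in x over the foot flanges), fixed to the bench. Origin: centre of its underside; z up. A vertical round bore of 48 mm goes down its middle and holds the lock bolt: a flat steel crown filling the bore, with a red pull loop standing on it like a drawer handle.
- bore_mouth (a point): Centre of the bore at the block's top, axes as the block's. How deep the bolt sits differs and is not measured: its crown is 43 to 73 mm below this point, rigid when pressed. The loop's bar, 4 mm thick, crosses the middle of the bore along y, 28 mm between the centres of its two legs; its underside is 16 mm above the crown.
- lock_bolt (a joint): How far the lock bolt has been drawn up from where it sat: 0 m at the start, 0.045 m at its upper stop. It slides with about 7 N of drag and stays where it is left; at the stop it goes hard at once. Pulling or pressing on it or the block with more than 25 N would damage it.
- flux_bottle: Bystander: needle bottle with a red cap, 36 mm across, 100 mm high. Origin: centre of its underside.
- solder_reel: Bystander: blue reel of solder, 57 mm across, 37 mm high. Origin: centre of its underside.
- side_cutter: Bystander: side cutter with red handles lying flat, 118 x 38 x 12 mm. Origin: centre of its underside.

How it is judged (in metres and radians):
On the way, in this order (a step that is already met when the one before it is completed fails the run):
1. the bolt is being drawn up by the hook tool (value of joint lock_bolt above 0.01 m and contact force between hook_tool and jig_block above 1.5 N), for 0.1 s.
2. the bolt is up at its stop, the tool not yet back on the stand (value of joint lock_bolt above 0.042 m and horizontal distance between hook_tool and fork_stand above 0.05 m), for 0.2 s.
At the end, for the whole second after the job is handed in: The lock bolt is drawn up to within 4 mm of its stop and stays there; the hook tool hangs on the fork stand, released and at rest, collar on the prongs (within 3 mm in height), within 20 mm of the middle of its hanging place, upright within 0.1 rad (value of joint lock_bolt above 0.041 m and horizontal distance between hook_tool and fork_stand below 0.02 m and z of hook_tool in the frame of fork_stand between 0.112 and 0.118 m and angle between hook_tool's own z axis and vertical below 0.1 rad and contact force between hook_tool and fork_stand above 0.3 N and linear speed of hook_tool below 0.01 m/s); the robot touches nothing.
It fails at once if the hook tool is pressed or pulled against the jig or its bolt with more than 25 N (contact force between hook_tool and jig_block above 25 N).
It fails at once if the gripper touches the jig or its bolt (contact force between any of the fingers, the arm and jig_block above 0.5 N).
It fails at once if a bystander is moved more than 20 mm (distance of any of flux_bottle, solder_reel, side_cutter from where it was at the start of the episode above 0.02 m).
It also fails if it takes over 61 s, if anything falls off the work surface, if the arm or the gripper's body presses on something with over 40 N, if the wrist force passes 120 N, or if a joint passes its speed limit or range.

## Working session

There is one attempt and no reset: what is moved stays moved. The work goes in short steps, Python scripts to look and compute and a tool call to move; the robot and the scene stay as the last step left them, time stands still between calls to the robot, and variables do not carry over. Pictures are saved under pics/ and viewed, at most 10 in all, crops included, and the job is handed in when it is done.

Besides the shell and the picture viewer there is one more tool, called after "Emit:" by a JSON object that holds its "name" and its "arguments". carry_out: Moves the arm, as the interface text tells. Its arguments: {"type":"object","properties":{"moves":{"type":"array","items":{"type":"object","properties":{"grip":{"type":"number"},"dp":{"type":"array","items":{"type":"number"}},"yaw":{"type":"number"}}}},"squeeze":{"type":"number"}},"required":["moves"]}

```bash
mkdir -p pics; python3 - <<'E'
from bench import *
import cv2,numpy as np
s=read_state();print(s)
ims=[]
for n in("scene","top"):
    im=read_camera(n)[:,:,::-1];cv2.imwrite(f"pics/{n}0.png",im)
    p=camera_params(n);print(n,np.round(p["intrinsics"],1).tolist(),np.round(p["R"],3).tolist(),np.round(p["t"],1).tolist())
E
```

```text
{'clock': 0.0, 'q': array([ 1.08136731e+00,  4.91546973e-01,  1.55947335e+00,  4.42616552e-06,
        1.09168606e+00, -1.05597708e-01]), 'qvel': array([ 3.20078630e-04,  1.71754585e-03, -7.34389180e-04, -5.32069270e-05,
        1.10488709e-04, -1.60255963e-03]), 'joint_efforts': array([ 1.06032450e-03, -6.18461037e+01, -2.61598331e+01, -3.55645454e-05,
        3.99842669e-03, -1.01394238e-05]), 'ee_pos': array([233.91346984, 579.32484732, 230.72732626]), 'tcp_rot': array([ 1.90740703e-01,  9.81640298e-01, -5.31826154e-04, -1.65118765e-04]), 'force': array([ 0.5493092 , -0.29462951,  0.59241023]), 'torque': array([-0.04160658,  0.05315586, -0.00061593]), 'gripper_force': 0.0, 'opening': 1.0017411761404034}
scene [[427.3, 0.0, 252.8], [0.0, 427.3, 190.4], [0.0, 0.0, 1.0]] [[-0.806, -0.592, 0.012], [-0.36, 0.475, -0.803], [0.469, -0.652, -0.596]] [215.9, 381.1, 504.3]
top [[488.5, 0.0, 256.7], [0.0, 488.5, 187.4], [0.0, 0.0, 1.0]] [[0.021, -1.0, 0.006], [-0.98, -0.022, -0.197], [0.197, -0.002, -0.98]] [-300.0, 463.9, 1081.1]
```

View pics/scene0.png

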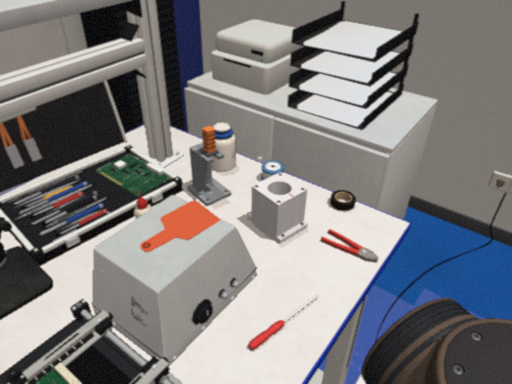

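View pics/top0.png

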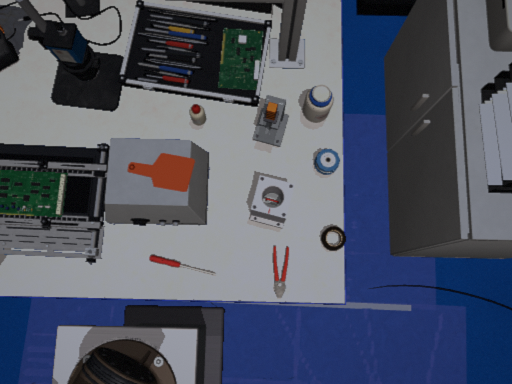

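The scene view shows the stand and orange grip at about (208,145) and the block at (278,205). In the top view the grip is at (272,107), the block bore at (273,198), the bottle at (198,114), the reel at (326,161) and the cutter at (280,270). I'll zoom in on the stand and the block.

```bash
cat > h.py <<'E'
from bench import *
import cv2,numpy as np
def ray(n,uv,P=None):
    p=P or camera_params(n);R=np.array(p["R"]);t=np.array(p["t"])
    return -R.T@t, R.T@np.linalg.solve(np.array(p["intrinsics"]),[uv[0],uv[1],1])
def onz(n,uv,z,P=None):
    c,d=ray(n,uv,P);return c+d*(z-c[2])/d[2]
def proj(n,X,P=None):
    p=P or camera_params(n);x=np.array(p["intrinsics"])@(np.array(p["R"])@np.array(X,float)+p["t"]);return x[:2]/x[2]
E
python3 - <<'E'
from h import *
a=cv2.imread("pics/top0.png");b=cv2.imread("pics/scene0.png")
f=lambda im,x,y,w,h,k:cv2.resize(im[y:y+h,x:x+w],None,fx=k,fy=k,interpolation=cv2.INTER_CUBIC)
A=f(a,240,90,65,150,4);B=f(b,180,115,130,150,4)
cv2.imwrite("pics/crop0.png",np.hstack([A,B])[:600,:800])
print(onz("top",(272,107),175),onz("top",(273,198),95),onz("top",(198,114),100), onz("top",(326,161),37),onz("top",(280,270),6))
E
```

```text
[ 618.70856264 -318.12864052  175.        ] [ 437.83764586 -326.02502142   95.        ] [ 626.43619229 -153.04670903  100.        ] [ 539.67676564 -451.84484492   37.        ] [ 284.72104102 -347.97926027    6.        ]
```

View pics/crop0.png

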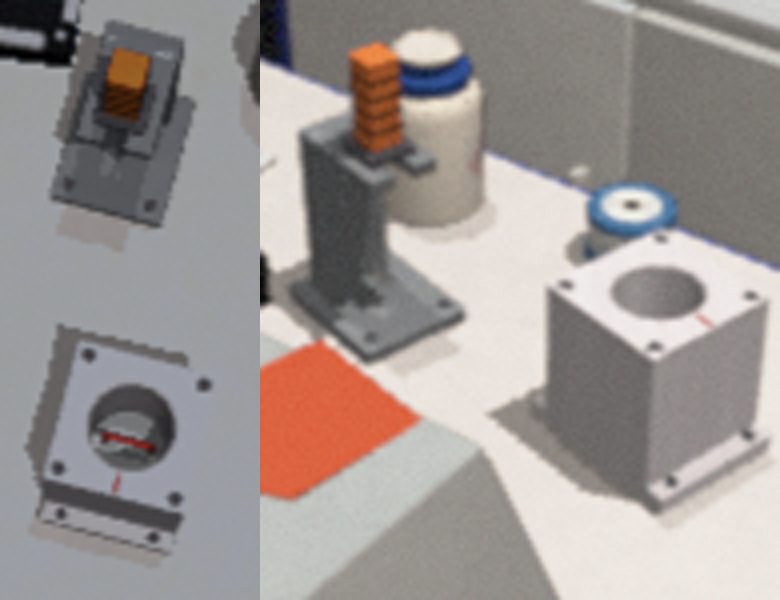

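```bash
python3 - <<'E'
from h import *
from scipy.spatial.transform import Rotation as Rn
c=lambda x,y:(240+(x-1.5)/4,90+(y-1.5)/4)
H=[onz("top",c(*p),95)[:2] for p in((89,355),(204,384),(58,467),(175,498))]
m=np.mean(H,0);v=H[0]-H[1]+H[2]-H[3];w=H[0]-H[2]+H[1]-H[3]
print("block",m,np.degrees(np.arctan2(v[1],v[0]))-90,np.degrees(np.arctan2(w[1],w[0])),np.linalg.norm(v)/2,np.linalg.norm(w)/2)
im=cv2.imread("pics/top0.png").astype(int)
print("bore", onz("top",c(131,427),95))
G=[onz("top",c(*p),175)[:2] for p in((112,48),(150,55),(147,90),(108,83))];print("grip",np.mean(G,0),[np.round(g) for g in G])
B=[onz("top",c(*p),8)[:2] for p in((53,198),(160,226),(193,100))];d=B[0]-B[1];e=B[2]-B[1];print("stand yaw",np.degrees(np.arctan2(d[1],d[0]))-90,np.degrees(np.arctan2(e[1],e[0])),B)
s=read_state();M=Rn.from_quat(s["tcp_rot"]).as_matrix();print("tool y dir",np.degrees(np.arctan2(M[1,1],M[0,1])),M.round(2).tolist())
p=camera_params("wrist");print((M.T@(-p["R"].T@p["t"]-s["ee_pos"])).round(1),(np.array(p["R"])@M).round(2).tolist(),p["intrinsics"][0][0])
E
```

```text
block [ 442.20267895 -324.8645176 ] -13.462763620082313 -13.763015232377878 65.92877767788728 65.48225424774019
bore [ 441.44079585 -324.59528182   95.        ]
grip [ 619.00287538 -317.99068302] [array([ 630., -309.]), array([ 627., -329.]), array([ 608., -328.]), array([ 611., -307.])]
stand yaw -13.90607977621005 -13.441560887910724 [array([ 598.22823725, -277.94664564]), array([ 582.01531208, -343.43023823]), array([ 663.10190125, -362.80995574])]
tool y dir 68.01161785112745 [[-0.93, 0.37, -0.0], [0.37, 0.93, -0.0], [0.0, -0.0, -1.0]]
[  78.3   -0.6 -143. ] [[-0.0, 1.0, -0.0], [-0.95, -0.0, -0.3], [-0.3, 0.0, 0.95]] 314.2230639222861
```

Emit:
{"name": "carry_out", "arguments": {"moves": [{"dp": [24, -25, 9], "yaw": 0.14, "grip": 1}, {"dp": [24, -25, 9], "yaw": 0.14, "grip": 1}, {"dp": [24, -25, 9], "yaw": 0.14, "grip": 1}, {"dp": [24, -25, 9], "yaw": 0.14, "grip": 1}, {"dp": [24, -25, 9], "yaw": 0.14, "grip": 1}, {"dp": [24, -25, 9], "yaw": 0.14, "grip": 1}, {"dp": [24, -25, 9], "yaw": 0.14, "grip": 1}, {"dp": [24, -25, 9], "yaw": 0.14, "grip": 1}, {"dp": [24, -25, 9], "yaw": 0.14, "grip": 1}, {"dp": [24, -25, 9], "yaw": 0.14, "grip": 1}, {"dp": [10, -36, 0], "grip": 1}, {"dp": [10, -36, 0], "grip": 1}, {"dp": [10, -36, 0], "grip": 1}, {"dp": [10, -36, 0], "grip": 1}, {"dp": [10, -36, 0], "grip": 1}, {"dp": [10, -36, 0], "grip": 1}, {"dp": [10, -36, 0], "grip": 1}, {"dp": [10, -36, 0], "grip": 1}, {"dp": [10, -36, 0], "grip": 1}, {"dp": [0, 0, 0], "grip": 1}]}}

```text
schema error: expected keys grip, dp, yaw
```

Emit:
{"name": "carry_out", "arguments": {"moves": [{"dp": [24, -25, 9], "yaw": 0.14, "grip": 1}, {"dp": [24, -25, 9], "yaw": 0.14, "grip": 1}, {"dp": [24, -25, 9], "yaw": 0.14, "grip": 1}, {"dp": [24, -25, 9], "yaw": 0.14, "grip": 1}, {"dp": [24, -25, 9], "yaw": 0.14, "grip": 1}, {"dp": [24, -25, 9], "yaw": 0.14, "grip": 1}, {"dp": [24, -25, 9], "yaw": 0.14, "grip": 1}, {"dp": [24, -25, 9], "yaw": 0.14, "grip": 1}, {"dp": [24, -25, 9], "yaw": 0.14, "grip": 1}, {"dp": [24, -25, 9], "yaw": 0.14, "grip": 1}, {"dp": [10, -36, 0], "yaw": 0, "grip": 1}, {"dp": [10, -36, 0], "yaw": 0, "grip": 1}, {"dp": [10, -36, 0], "yaw": 0, "grip": 1}, {"dp": [10, -36, 0], "yaw": 0, "grip": 1}, {"dp": [10, -36, 0], "yaw": 0, "grip": 1}, {"dp": [10, -36, 0], "yaw": 0, "grip": 1}, {"dp": [10, -36, 0], "yaw": 0, "grip": 1}, {"dp": [10, -36, 0], "yaw": 0, "grip": 1}, {"dp": [10, -36, 0], "yaw": 0, "grip": 1}, {"dp": [0, 0, 0], "yaw": 0, "grip": 1}]}}

```text
clock: 1.77
ee_pos: [565.1, 0.4, 320.7]
tcp_rot: [0.12, 0.993, -0.001, -0.0]
force: [0.3, 0.1, -0.9]
opening: 1.0
gripper_force: 0.0
```

Emit:
{"name": "carry_out", "arguments": {"moves": [{"dp": [-4, -39, 0], "yaw": 0, "grip": 1}, {"dp": [-4, -39, 0], "yaw": 0, "grip": 1}, {"dp": [-4, -39, 0], "yaw": 0, "grip": 1}, {"dp": [-4, -39, 0], "yaw": 0, "grip": 1}, {"dp": [-4, -39, 0], "yaw": 0, "grip": 1}, {"dp": [-4, -39, 0], "yaw": 0, "grip": 1}, {"dp": [-4, -39, 0], "yaw": 0, "grip": 1}, {"dp": [-4, -39, 0], "yaw": 0, "grip": 1}, {"dp": [0, 0, 0], "yaw": 0, "grip": 1}, {"dp": [0, 0, 0], "yaw": 0, "grip": 1}]}}

```text
clock: 2.6
ee_pos: [531.5, -307.9, 320.4]
tcp_rot: [0.12, 0.993, 0.0, -0.001]
force: [0.2, 0.3, 0.5]
opening: 1.0
gripper_force: 0.0
```

```bash
python3 - <<'E'
from h import *
import pickle
s=read_state();P=camera_params("wrist");im=read_camera("wrist")[:,:,::-1];cv2.imwrite("pics/w1.png",im);pickle.dump(P,open("w1.pkl","wb"))
print(s["ee_pos"],s["tcp_rot"])
for X in((619,-318,175),(442,-325,95)):print(proj("wrist",X,P))
cv2.imwrite("pics/w1z.png",cv2.resize(im,(800,600),interpolation=cv2.INTER_CUBIC))
E
```

```text
[ 531.45499121 -307.92187816  320.44531737] [ 1.19744176e-01  9.92804525e-01  4.23201374e-04 -5.72303313e-04]
[270.29060431 258.88435736]
[225.50143634  86.58462786]
```

View pics/w1z.png

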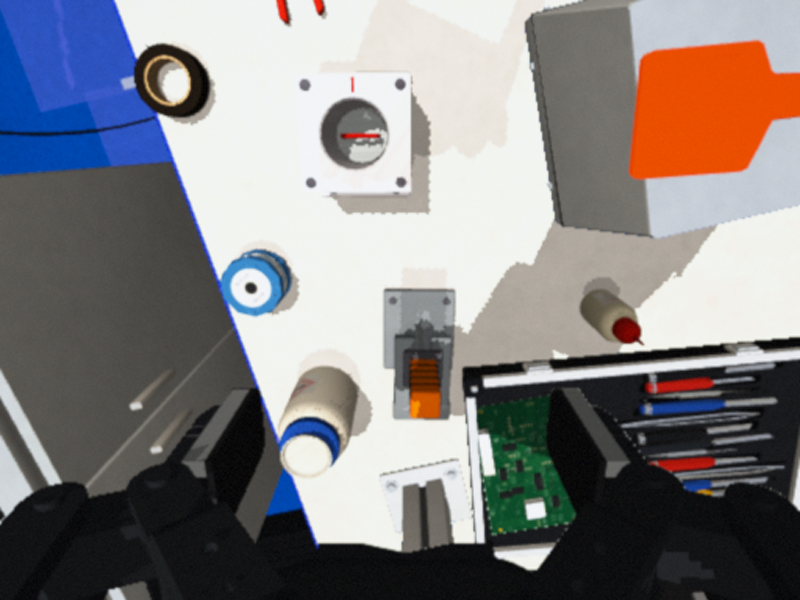

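The wrist view agrees with the top view. In the enlarged picture the bore is at about (355,133), the top face of the grip at (425,403), and the loop bar at (360,135), running across. I'll compute refined positions.

```bash
python3 - <<'E'
from h import *
import pickle
P=pickle.load(open("w1.pkl","rb"))
k=1.5625
g=lambda x,y,z:onz("wrist",(x/k,y/k),z,P)
H=[g(x,y,95)[:2] for x,y in((305,85),(400,84),(311,183),(401,182))]
v=H[1]-H[0]+H[3]-H[2];w=H[2]-H[0]+H[3]-H[1]
print("block",np.mean(H,0),np.degrees(np.arctan2(v[1],v[0]))-90,np.degrees(np.arctan2(w[1],w[0])),np.linalg.norm(v)/2,np.linalg.norm(w)/2)
im=cv2.imread("pics/w1.png");hsv=cv2.cvtColor(im,cv2.COLOR_BGR2HSV)
m=((hsv[...,0]>5)&(hsv[...,0]<20)&(hsv[...,1]>180)&(hsv[...,2]>190)).astype(np.uint8);m[:,:240]=0;m[:,300:]=0;m[:220]=0
c=max(cv2.findContours(m,0,2)[0],key=cv2.contourArea);r=cv2.boundingRect(c);print(r)
x,y,w_,h_=r
for z in(175,):print("grip",onz("wrist",(x+w_/2-.5,y+h_/2-.5),z,P),w_,[onz("wrist",q,z,P).round(1) for q in((x,y),(x+w_,y),(x,y+h_),(x+w_,y+h_))])
b=[g(384,289,8),g(455,289,8)];d=b[1]-b[0];print("stand",np.degrees(np.arctan2(d[1],d[0]))-90,np.linalg.norm(d))
r1=(hsv[...,1]>120)&((hsv[...,0]<8)|(hsv[...,0]>172))&(hsv[...,2]>90);m=np.zeros_like(r1);m[75:100,205:255]=1
ys,xs=np.nonzero(r1&m);
for z in(36,66,50):print("bar mid",onz("wrist",(xs.mean(),ys.mean()),z,P).round(1),onz("wrist",(xs.min(),ys.mean()),z,P).round(1),onz("wrist",(xs.max()+1,ys.mean()),z,P).round(1))
E
```

```text
block [ 442.08075641 -323.58579125] -13.180219517554107 -13.40720151346941 65.85158635887582 66.18162420258483
(263, 252, 18, 15)
grip [ 619.42989102 -316.81489452  175.        ] 18 [array([ 609.5, -323.5,  175. ]), array([ 613.9, -305.5,  175. ]), array([ 626.5, -327.6,  175. ]), array([ 631. , -309.3,  175. ])]
stand -13.782374443263606 68.72336056694431
bar mid [ 440.7 -326.4   36. ] [ 437.4 -340.    36. ] [ 445.  -308.6   36. ]
bar mid [ 441.7 -323.8   66. ] [ 438.6 -336.5   66. ] [ 445.8 -307.3   66. ]
bar mid [ 441.2 -325.2   50. ] [ 438.  -338.3   50. ] [ 445.4 -308.    50. ]
```

Emit:
{"name": "carry_out", "arguments": {"moves": [{"dp": [29, -3, 0], "yaw": 0, "grip": 1}, {"dp": [29, -3, 0], "yaw": 0, "grip": 1}, {"dp": [30, -3, -30], "yaw": 0, "grip": 1}, {"dp": [0, 0, -30], "yaw": 0, "grip": 1}, {"dp": [0, 0, -30], "yaw": 0, "grip": 1}, {"dp": [0, 0, -10], "yaw": 0, "grip": 1}, {"dp": [0, 0, 0], "yaw": 0, "grip": 1}, {"dp": [0, 0, 0], "yaw": 0, "grip": 1}]}}

```text
clock: 3.32
ee_pos: [619.9, -314.7, 223.2]
tcp_rot: [0.118, 0.993, -0.0, 0.0]
force: [-0.2, -0.5, 1.6]
opening: 0.998
gripper_force: 0.0
```

```bash
python3 - <<'E'
from h import *
from scipy.spatial.transform import Rotation as Rn
s=read_state();P=camera_params("wrist");im=read_camera("wrist")[:,:,::-1]
cv2.imwrite("pics/w2.png",cv2.resize(im,(800,600),interpolation=cv2.INTER_CUBIC))
M=Rn.from_quat(s["tcp_rot"]).as_matrix();print(s["ee_pos"],np.degrees(np.arctan2(M[1,1],M[0,1])))
for z in (175,121):print(z,[ (proj("wrist",(619.3+a*.972+b*.233,-317.5-a*.233+b*.972,z),P)*1.5625).round() for a,b in((-10,-10),(-10,10),(10,-10),(10,10))])
E
```

```text
[ 619.87848515 -314.67412753  223.18637658] 76.45962909707995
175 [array([375., 315.]), array([423., 315.]), array([376., 360.]), array([423., 359.])]
121 [array([381., 280.]), array([420., 280.]), array([382., 316.]), array([419., 316.])]
```

View pics/w2.png

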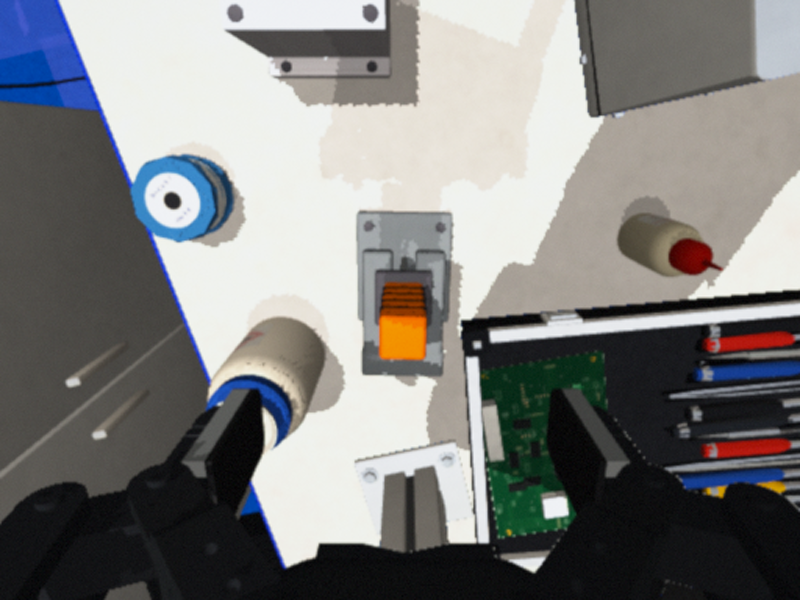

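The grip's top face spans (380–427, 315–359) in this picture, about 2 mm towards +y from my estimate. The fingers straddle it, so I'll descend and close.

Emit:
{"name": "carry_out", "arguments": {"squeeze": 70, "moves": [{"dp": [0, -1, 0], "yaw": 0, "grip": 0.2}, {"dp": [0, 0, 0], "yaw": 0, "grip": 0.2}, {"dp": [0, 0, -10], "yaw": 0, "grip": 0.2}, {"dp": [0, 0, -25], "yaw": 0, "grip": 0.2}, {"dp": [0, 0, -25], "yaw": 0, "grip": 0.2}, {"dp": [0, 0, -15], "yaw": 0, "grip": 0.2}, {"dp": [0, 0, -10], "yaw": 0, "grip": 0.2}, {"dp": [0, 0, 0], "yaw": 0, "grip": 0.2}, {"dp": [0, 0, 0], "yaw": 0, "grip": 0.2}]}}

```text
clock: 4.12
ee_pos: [619.5, -316.6, 137.1]
tcp_rot: [0.118, 0.993, 0.0, 0.0]
force: [1.0, -0.5, -0.4]
opening: 0.597
gripper_force: 0.0
```

Emit:
{"name": "carry_out", "arguments": {"moves": [{"dp": [0, 0, 0], "yaw": 0, "grip": -1}, {"dp": [0, 0, 0], "yaw": 0, "grip": -1}, {"dp": [0, 0, 0], "yaw": 0, "grip": -1}, {"dp": [0, 0, 0], "yaw": 0, "grip": -1}, {"dp": [0, 0, 0], "yaw": 0, "grip": -1}, {"dp": [0, 0, 0], "yaw": 0, "grip": -1}, {"dp": [0, 0, 0], "yaw": 0, "grip": -1}, {"dp": [0, 0, 0], "yaw": 0, "grip": -1}]}}

```text
clock: 4.78
ee_pos: [619.8, -316.6, 138.2]
tcp_rot: [0.118, 0.993, -0.0, 0.001]
force: [-1.0, 1.3, 6.5]
opening: 0.224
gripper_force: 68.8
```

Emit:
{"name": "carry_out", "arguments": {"moves": [{"dp": [0, 0, 5], "yaw": 0, "grip": -1}, {"dp": [0, 0, 10], "yaw": 0, "grip": -1}, {"dp": [0, 0, 20], "yaw": 0, "grip": -1}, {"dp": [0, 0, 20], "yaw": 0, "grip": -1}, {"dp": [0, 0, 20], "yaw": 0, "grip": -1}, {"dp": [0, 0, 20], "yaw": 0, "grip": -1}, {"dp": [0, 0, 15], "yaw": 0, "grip": -1}, {"dp": [0, 0, 0], "yaw": 0, "grip": -1}, {"dp": [0, 0, 0], "yaw": 0, "grip": -1}]}}

```text
clock: 5.53
ee_pos: [619.4, -316.4, 247.7]
tcp_rot: [0.118, 0.993, -0.0, 0.001]
force: [0.9, -0.6, -1.1]
opening: 0.226
gripper_force: 68.3
```

Emit:
{"name": "carry_out", "arguments": {"moves": [{"dp": [-15, -0.3, 0], "yaw": 0, "grip": -1}, {"dp": [-30, -0.6, 0], "yaw": 0, "grip": -1}, {"dp": [-30, -0.6, 0], "yaw": 0, "grip": -1}, {"dp": [-30, -0.6, 0], "yaw": 0, "grip": -1}, {"dp": [-30, -0.6, 0], "yaw": 0, "grip": -1}, {"dp": [-30, -0.6, 0], "yaw": 0, "grip": -1}, {"dp": [-20, -0.6, -5], "yaw": 0, "grip": -1}, {"dp": [-10, 0, -10], "yaw": 0, "grip": -1}, {"dp": [0, 0, -10], "yaw": 0, "grip": -1}, {"dp": [0, 0, 0], "yaw": 0, "grip": -1}, {"dp": [0, 0, 0], "yaw": 0, "grip": -1}]}}

```text
clock: 6.45
ee_pos: [424.8, -320.2, 221.0]
tcp_rot: [0.118, 0.993, 0.001, -0.001]
force: [-0.3, -0.2, -1.4]
opening: 0.223
gripper_force: 68.3
```

```bash
python3 - <<'E'
from h import *
s=read_state();P=camera_params("wrist");im=read_camera("wrist")[:,:,::-1];b=read_camera("scene")[:,:,::-1];a=read_camera("top")[:,:,::-1]
print(s["ee_pos"],s["force"])
cv2.imwrite("pics/w3raw.png",im);cv2.imwrite("pics/s3raw.png",b);cv2.imwrite("pics/t3raw.png",a)
f=lambda im,x,y,w,h,k:cv2.resize(im[y:y+h,x:x+w],None,fx=k,fy=k,interpolation=cv2.INTER_CUBIC)
W=f(im,160,120,200,150,2);S=f(b,220,100,100,150,4)
cv2.imwrite("pics/m3.png",np.hstack([cv2.copyMakeBorder(W,0,300,0,0,0),S]))
print(proj("wrist",(442,-324.5,95),P),proj("wrist",(424,-320.5,108),P),proj("scene",(442,-324.5,95)),proj("scene",(424,-320.5,s["ee_pos"][2]-115)))
E
```

```text
[ 424.83707034 -320.18829881  221.02481089] [-0.33395421 -0.1977532  -1.42608509]
[259.44776879 201.73270337] [259.07875304 186.45723398] [278.85071335 186.24133452] [285.56784712 185.91826956]
```

View pics/m3.png

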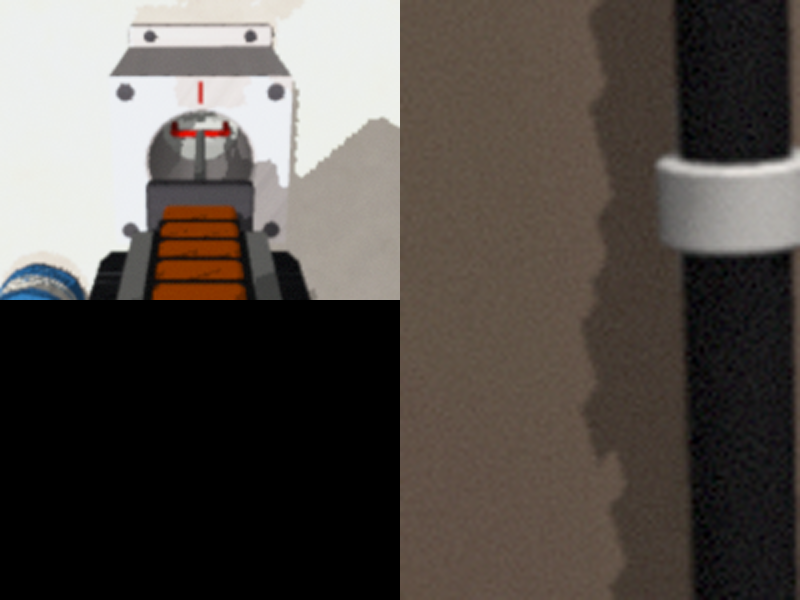

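```bash
python3 - <<'E'
from h import *
im=cv2.imread("pics/w3raw.png");hsv=cv2.cvtColor(im,cv2.COLOR_BGR2HSV)
r=(hsv[...,1]>120)&((hsv[...,0]<8)|(hsv[...,0]>172))&(hsv[...,2]>80);m=np.zeros_like(r);m[170:205,235:285]=1
ys,xs=np.nonzero(r&m)
for y in sorted(set(ys)):print(y,xs[ys==y].min(),xs[ys==y].max(),(ys==y).sum())
P=camera_params("wrist")
for z in range(30,85,6):print(z,proj("wrist",(442,-324.5,z),P).round(1),proj("wrist",(442+16*.232,-324.5+16*.973,z),P)[0].round(1),proj("wrist",(442-16*.232,-324.5-16*.973,z),P)[0].round(1))
print(im[178:206,260].tolist())
E
```

```text
170 260 260 1
181 272 272 1
182 272 273 2
183 272 273 2
184 272 274 3
185 245 274 26
186 245 274 27
187 246 274 25
188 248 266 9
30 [259.5 181.2] 274.0 245.1
36 [259.5 182.7] 274.2 244.8
42 [259.5 184.3] 274.5 244.6
48 [259.5 185.9] 274.7 244.3
54 [259.5 187.6] 275.0 244.1
60 [259.6 189.3] 275.3 243.8
66 [259.6 191.1] 275.6 243.5
72 [259.6 193. ] 275.9 243.2
78 [259.6 194.9] 276.2 242.9
84 [259.6 196.9] 276.5 242.6
[[97, 102, 100], [97, 100, 98], [112, 116, 114], [186, 191, 190], [214, 219, 219], [213, 218, 217], [167, 172, 177], [102, 105, 116], [83, 85, 88], [83, 85, 86], [81, 83, 83], [80, 83, 80], [81, 83, 81], [84, 85, 85], [82, 83, 83], [81, 84, 81], [81, 87, 84], [81, 85, 84], [80, 82, 81], [82, 84, 83], [81, 83, 82], [82, 84, 84], [83, 85, 84], [80, 81, 83], [80, 82, 81], [81, 84, 83], [80, 83, 83], [80, 81, 80]]
```

Emit:
{"name": "carry_out", "arguments": {"moves": [{"dp": [-0.5, 0, -5], "yaw": 0, "grip": -1}, {"dp": [0, 0, -5], "yaw": 0, "grip": -1}, {"dp": [0, 0, -5], "yaw": 0, "grip": -1}, {"dp": [0, 0, -5], "yaw": 0, "grip": -1}, {"dp": [0, 0, -5], "yaw": 0, "grip": -1}, {"dp": [0, 0, -5], "yaw": 0, "grip": -1}, {"dp": [0, 0, -5], "yaw": 0, "grip": -1}, {"dp": [0, 0, -4], "yaw": 0, "grip": -1}, {"dp": [0, 0, -3], "yaw": 0, "grip": -1}, {"dp": [0, 0, -2], "yaw": 0, "grip": -1}, {"dp": [0, 0, 0], "yaw": 0, "grip": -1}]}}

```text
clock: 7.52
ee_pos: [423.8, -320.2, 177.6]
tcp_rot: [0.118, 0.993, 0.0, -0.0]
force: [1.3, -0.0, -1.7]
opening: 0.226
gripper_force: 68.3
```

Emit:
{"name": "carry_out", "arguments": {"moves": [{"dp": [0, 0, -1], "yaw": 0, "grip": -1}, {"dp": [0, 0, -1], "yaw": 0, "grip": -1}, {"dp": [0, 0, -1], "yaw": 0, "grip": -1}, {"dp": [0, 0, -1], "yaw": 0, "grip": -1}, {"dp": [0, 0, -1], "yaw": 0, "grip": -1}, {"dp": [0, 0, -1], "yaw": 0, "grip": -1}, {"dp": [0, 0, -1], "yaw": 0, "grip": -1}, {"dp": [0, 0, -1], "yaw": 0, "grip": -1}]}}

```text
clock: 8.18
ee_pos: [423.9, -320.3, 169.9]
tcp_rot: [0.118, 0.993, 0.0, 0.0]
force: [-0.8, 0.6, -0.6]
opening: 0.221
gripper_force: 68.3
```

Emit:
{"name": "carry_out", "arguments": {"moves": [{"dp": [0, 0, -1], "yaw": 0, "grip": -1}, {"dp": [0, 0, -1], "yaw": 0, "grip": -1}, {"dp": [0, 0, -1], "yaw": 0, "grip": -1}, {"dp": [0, 0, -1], "yaw": 0, "grip": -1}, {"dp": [0, 0, -1], "yaw": 0, "grip": -1}, {"dp": [0, 0, -1], "yaw": 0, "grip": -1}, {"dp": [0, 0, -1], "yaw": 0, "grip": -1}, {"dp": [0, 0, -1], "yaw": 0, "grip": -1}]}}

```text
clock: 8.85
ee_pos: [423.9, -320.3, 161.8]
tcp_rot: [0.118, 0.993, 0.0, 0.0]
force: [-0.2, 0.1, -1.1]
opening: 0.226
gripper_force: 68.3
```

Emit:
{"name": "carry_out", "arguments": {"moves": [{"dp": [0, 0, -1], "yaw": 0, "grip": -1}, {"dp": [0, 0, -1], "yaw": 0, "grip": -1}, {"dp": [0, 0, -1], "yaw": 0, "grip": -1}, {"dp": [0, 0, -1], "yaw": 0, "grip": -1}, {"dp": [0, 0, -1], "yaw": 0, "grip": -1}, {"dp": [0, 0, -1], "yaw": 0, "grip": -1}]}}

```text
clock: 9.35
ee_pos: [423.9, -320.3, 155.8]
tcp_rot: [0.118, 0.993, 0.0, -0.0]
force: [0.4, 0.1, -0.6]
opening: 0.226
gripper_force: 68.3
```

Emit:
{"name": "carry_out", "arguments": {"moves": [{"dp": [0, 0, -1], "yaw": 0, "grip": -1}, {"dp": [0, 0, -1], "yaw": 0, "grip": -1}, {"dp": [0, 0, -1], "yaw": 0, "grip": -1}, {"dp": [0, 0, -1], "yaw": 0, "grip": -1}]}}

```text
clock: 9.68
ee_pos: [423.9, -320.3, 151.8]
tcp_rot: [0.118, 0.993, 0.0, 0.0]
force: [-0.2, 0.4, -1.4]
opening: 0.225
gripper_force: 68.3
```

Emit:
{"name": "carry_out", "arguments": {"moves": [{"dp": [0, 0, -0.7], "yaw": 0, "grip": -1}, {"dp": [0, 0, -0.7], "yaw": 0, "grip": -1}, {"dp": [0, 0, -0.6], "yaw": 0, "grip": -1}]}}

```text
clock: 9.93
ee_pos: [423.9, -320.3, 149.9]
tcp_rot: [0.118, 0.993, 0.0, 0.0]
force: [0.1, -0.0, -0.4]
opening: 0.224
gripper_force: 68.3
```

Emit:
{"name": "carry_out", "arguments": {"moves": [{"dp": [0, 0, -0.7], "yaw": 0, "grip": -1}, {"dp": [0, 0, -0.7], "yaw": 0, "grip": -1}, {"dp": [0, 0, -0.6], "yaw": 0, "grip": -1}]}}

```text
clock: 10.18
ee_pos: [423.9, -320.3, 147.9]
tcp_rot: [0.118, 0.993, 0.0, 0.0]
force: [0.1, -0.1, -0.9]
opening: 0.228
gripper_force: 68.3
```

Emit:
{"name": "carry_out", "arguments": {"moves": [{"dp": [0, 0, -0.5], "yaw": 0, "grip": -1}, {"dp": [0, 0, -0.5], "yaw": 0, "grip": -1}, {"dp": [0, 0, -0.5], "yaw": 0, "grip": -1}]}}

```text
clock: 10.43
ee_pos: [423.9, -320.3, 146.4]
tcp_rot: [0.118, 0.993, 0.0, 0.0]
force: [-0.2, -0.3, -0.9]
opening: 0.223
gripper_force: 68.3
```

Emit:
{"name": "carry_out", "arguments": {"moves": [{"dp": [0, 0, -0.5], "yaw": 0, "grip": -1}, {"dp": [0, 0, -0.5], "yaw": 0, "grip": -1}, {"dp": [0, 0, -0.5], "yaw": 0, "grip": -1}]}}

```text
clock: 10.68
ee_pos: [424.0, -320.3, 145.0]
tcp_rot: [0.118, 0.993, -0.0, 0.0]
force: [-0.3, 0.4, 3.9]
opening: 0.224
gripper_force: 69.2
```

Emit:
{"name": "carry_out", "arguments": {"moves": [{"dp": [0, 0, -0.3], "yaw": 0, "grip": -1}, {"dp": [0, 0, 0], "yaw": 0, "grip": -1}]}}

```text
clock: 10.85
ee_pos: [424.0, -320.4, 145.0]
tcp_rot: [0.118, 0.993, -0.0, 0.0]
force: [-0.3, 0.9, 4.6]
opening: 0.227
gripper_force: 69.2
```

Emit:
{"name": "carry_out", "arguments": {"moves": [{"dp": [0, 0, 1.2], "yaw": 0, "grip": -1}, {"dp": [0, 0, 1], "yaw": 0, "grip": -1}, {"dp": [0, 0, 0], "yaw": 0, "grip": -1}]}}

```text
clock: 11.1
ee_pos: [423.9, -320.3, 146.9]
tcp_rot: [0.118, 0.993, 0.0, 0.0]
force: [-0.2, 0.3, -1.1]
opening: 0.222
gripper_force: 68.6
```

Emit:
{"name": "carry_out", "arguments": {"moves": [{"dp": [1, -0.24, 0], "yaw": 0, "grip": -1}, {"dp": [1, -0.24, 0], "yaw": 0, "grip": -1}, {"dp": [1, -0.24, 0], "yaw": 0, "grip": -1}, {"dp": [1, -0.24, 0], "yaw": 0, "grip": -1}, {"dp": [0, 0, 0], "yaw": 0, "grip": -1}]}}

```text
clock: 11.52
ee_pos: [428.1, -321.3, 146.8]
tcp_rot: [0.118, 0.993, 0.0, 0.0]
force: [-0.7, 0.2, -1.3]
opening: 0.224
gripper_force: 68.6
```

Emit:
{"name": "carry_out", "arguments": {"moves": [{"dp": [1, -0.24, 0], "yaw": 0, "grip": -1}, {"dp": [1, -0.24, 0], "yaw": 0, "grip": -1}, {"dp": [1, -0.24, 0], "yaw": 0, "grip": -1}, {"dp": [1, -0.24, 0], "yaw": 0, "grip": -1}, {"dp": [0, 0, 0], "yaw": 0, "grip": -1}]}}

```text
clock: 11.93
ee_pos: [432.1, -322.3, 146.8]
tcp_rot: [0.118, 0.993, 0.0, 0.0]
force: [-0.1, -0.6, -1.5]
opening: 0.228
gripper_force: 68.6
```

Emit:
{"name": "carry_out", "arguments": {"moves": [{"dp": [1, -0.24, 0], "yaw": 0, "grip": -1}, {"dp": [1, -0.24, 0], "yaw": 0, "grip": -1}, {"dp": [1, -0.24, 0], "yaw": 0, "grip": -1}, {"dp": [1, -0.24, 0], "yaw": 0, "grip": -1}, {"dp": [0, 0, 0], "yaw": 0, "grip": -1}]}}

```text
clock: 12.35
ee_pos: [436.1, -323.2, 146.8]
tcp_rot: [0.118, 0.993, 0.0, 0.0]
force: [0.7, 0.5, -0.5]
opening: 0.225
gripper_force: 68.6
```

Emit:
{"name": "carry_out", "arguments": {"moves": [{"dp": [0, 0, 0.7], "yaw": 0, "grip": -1}, {"dp": [0, 0, 0.7], "yaw": 0, "grip": -1}, {"dp": [0, 0, 0.7], "yaw": 0, "grip": -1}, {"dp": [0, 0, 0.7], "yaw": 0, "grip": -1}, {"dp": [0, 0, 0.7], "yaw": 0, "grip": -1}, {"dp": [0, 0, 0.7], "yaw": 0, "grip": -1}]}}

```text
clock: 12.85
ee_pos: [435.9, -323.2, 151.1]
tcp_rot: [0.118, 0.993, 0.0, 0.0]
force: [-0.2, -0.1, -1.6]
opening: 0.228
gripper_force: 68.6
```

Emit:
{"name": "carry_out", "arguments": {"moves": [{"dp": [0, 0, 0.7], "yaw": 0, "grip": -1}, {"dp": [0, 0, 0.7], "yaw": 0, "grip": -1}, {"dp": [0, 0, 0.7], "yaw": 0, "grip": -1}, {"dp": [0, 0, 0.7], "yaw": 0, "grip": -1}, {"dp": [0, 0, 0.7], "yaw": 0, "grip": -1}]}}

```text
clock: 13.27
ee_pos: [435.9, -323.2, 154.6]
tcp_rot: [0.118, 0.993, 0.0, 0.0]
force: [0.4, -0.3, -1.3]
opening: 0.226
gripper_force: 68.6
```

Emit:
{"name": "carry_out", "arguments": {"moves": [{"dp": [0, 0, 0.7], "yaw": 0, "grip": -1}, {"dp": [0, 0, 0.7], "yaw": 0, "grip": -1}, {"dp": [0, 0, 0.7], "yaw": 0, "grip": -1}, {"dp": [0, 0, 0.7], "yaw": 0, "grip": -1}, {"dp": [0, 0, 0.7], "yaw": 0, "grip": -1}]}}

```text
clock: 13.68
ee_pos: [435.8, -323.1, 157.9]
tcp_rot: [0.118, 0.993, 0.0, -0.0]
force: [0.9, -0.9, -7.6]
opening: 0.222
gripper_force: 68.4
```

Emit:
{"name": "carry_out", "arguments": {"moves": [{"dp": [0, 0, 1], "yaw": 0, "grip": -1}, {"dp": [0, 0, 1.5], "yaw": 0, "grip": -1}, {"dp": [0, 0, 1.5], "yaw": 0, "grip": -1}, {"dp": [0, 0, 2], "yaw": 0, "grip": -1}, {"dp": [0, 0, 2], "yaw": 0, "grip": -1}, {"dp": [0, 0, 2], "yaw": 0, "grip": -1}, {"dp": [0, 0, 2], "yaw": 0, "grip": -1}, {"dp": [0, 0, 2], "yaw": 0, "grip": -1}, {"dp": [0, 0, 1], "yaw": 0, "grip": -1}]}}

```text
clock: 14.43
ee_pos: [435.8, -323.1, 173.3]
tcp_rot: [0.118, 0.993, 0.0, -0.0]
force: [0.3, -0.4, -10.6]
opening: 0.225
gripper_force: 68.5
```

Emit:
{"name": "carry_out", "arguments": {"moves": [{"dp": [0, 0, 1], "yaw": 0, "grip": -1}, {"dp": [0, 0, 1.5], "yaw": 0, "grip": -1}, {"dp": [0, 0, 2], "yaw": 0, "grip": -1}, {"dp": [0, 0, 2], "yaw": 0, "grip": -1}, {"dp": [0, 0, 2], "yaw": 0, "grip": -1}, {"dp": [0, 0, 2], "yaw": 0, "grip": -1}, {"dp": [0, 0, 2], "yaw": 0, "grip": -1}, {"dp": [0, 0, 2], "yaw": 0, "grip": -1}, {"dp": [0, 0, 2], "yaw": 0, "grip": -1}, {"dp": [0, 0, 1], "yaw": 0, "grip": -1}]}}

```text
clock: 15.27
ee_pos: [435.9, -323.1, 190.8]
tcp_rot: [0.118, 0.993, 0.0, 0.0]
force: [1.0, 0.6, -9.8]
opening: 0.222
gripper_force: 68.6
```

Emit:
{"name": "carry_out", "arguments": {"moves": [{"dp": [0, 0, 1], "yaw": 0, "grip": -1}, {"dp": [0, 0, 1], "yaw": 0, "grip": -1}, {"dp": [0, 0, 1], "yaw": 0, "grip": -1}, {"dp": [0, 0, 1], "yaw": 0, "grip": -1}, {"dp": [0, 0, 1], "yaw": 0, "grip": -1}, {"dp": [0, 0, 1], "yaw": 0, "grip": -1}, {"dp": [0, 0, 1], "yaw": 0, "grip": -1}, {"dp": [0, 0, 0.5], "yaw": 0, "grip": -1}]}}

```text
clock: 15.93
ee_pos: [435.9, -323.2, 198.2]
tcp_rot: [0.118, 0.993, 0.0, 0.0]
force: [0.8, -0.4, -10.2]
opening: 0.223
gripper_force: 68.6
```

Emit:
{"name": "carry_out", "arguments": {"moves": [{"dp": [0, 0, 0.5], "yaw": 0, "grip": -1}, {"dp": [0, 0, 0.5], "yaw": 0, "grip": -1}, {"dp": [0, 0, 0.5], "yaw": 0, "grip": -1}, {"dp": [0, 0, 0.5], "yaw": 0, "grip": -1}]}}

```text
clock: 16.27
ee_pos: [435.9, -323.1, 200.1]
tcp_rot: [0.118, 0.993, 0.0, 0.0]
force: [-0.3, -0.5, -10.5]
opening: 0.225
gripper_force: 68.6
```

Emit:
{"name": "carry_out", "arguments": {"moves": [{"dp": [0, 0, 0.4], "yaw": 0, "grip": -1}, {"dp": [0, 0, 0.4], "yaw": 0, "grip": -1}, {"dp": [0, 0, 0.4], "yaw": 0, "grip": -1}]}}

```text
clock: 16.52
ee_pos: [435.9, -323.2, 201.3]
tcp_rot: [0.118, 0.993, 0.0, -0.0]
force: [0.1, -0.1, -9.6]
opening: 0.229
gripper_force: 68.6
```

Emit:
{"name": "carry_out", "arguments": {"moves": [{"dp": [0, 0, 0.3], "yaw": 0, "grip": -1}, {"dp": [0, 0, 0.3], "yaw": 0, "grip": -1}]}}

```text
clock: 16.68
ee_pos: [435.9, -323.2, 201.9]
tcp_rot: [0.118, 0.993, 0.0, 0.0]
force: [0.6, -0.1, -10.3]
opening: 0.225
gripper_force: 68.6
```

Emit:
{"name": "carry_out", "arguments": {"moves": [{"dp": [0, 0, 0.3], "yaw": 0, "grip": -1}, {"dp": [0, 0, 0.2], "yaw": 0, "grip": -1}]}}

```text
clock: 16.85
ee_pos: [435.9, -323.2, 202.4]
tcp_rot: [0.118, 0.993, 0.0, -0.0]
force: [0.8, -0.3, -10.2]
opening: 0.223
gripper_force: 68.6
```

Emit:
{"name": "carry_out", "arguments": {"moves": [{"dp": [0, 0, 0.3], "yaw": 0, "grip": -1}, {"dp": [0, 0, 0.2], "yaw": 0, "grip": -1}]}}

```text
clock: 17.02
ee_pos: [435.9, -323.2, 202.9]
tcp_rot: [0.118, 0.993, 0.0, 0.0]
force: [0.4, 0.0, -10.2]
opening: 0.221
gripper_force: 68.6
```

Emit:
{"name": "carry_out", "arguments": {"moves": [{"dp": [0, 0, 0.2], "yaw": 0, "grip": -1}, {"dp": [0, 0, 0.2], "yaw": 0, "grip": -1}]}}

```text
clock: 17.18
ee_pos: [435.9, -323.2, 203.2]
tcp_rot: [0.118, 0.993, 0.0, -0.0]
force: [0.7, 0.3, -11.7]
opening: 0.225
gripper_force: 68.6
```

Emit:
{"name": "carry_out", "arguments": {"moves": [{"dp": [0, 0, 0.2], "yaw": 0, "grip": -1}, {"dp": [0, 0, 0], "yaw": 0, "grip": -1}]}}

```text
clock: 17.35
ee_pos: [435.9, -323.1, 203.3]
tcp_rot: [0.118, 0.993, 0.0, -0.0]
force: [-0.0, 0.0, -11.7]
opening: 0.226
gripper_force: 68.6
```

Emit:
{"name": "carry_out", "arguments": {"moves": [{"dp": [0, 0, 0.2], "yaw": 0, "grip": -1}, {"dp": [0, 0, 0], "yaw": 0, "grip": -1}]}}

```text
clock: 17.52
ee_pos: [435.8, -323.1, 203.4]
tcp_rot: [0.118, 0.993, 0.0, -0.0]
force: [0.0, -0.5, -14.5]
opening: 0.225
gripper_force: 68.7
```

The bolt is at its stop: the force climbed without further travel. I'll lower 10 mm, to 2 mm above the crown, and back the hook out.

Emit:
{"name": "carry_out", "arguments": {"moves": [{"dp": [0, 0, 0], "yaw": 0, "grip": -1}, {"dp": [0, 0, 0], "yaw": 0, "grip": -1}, {"dp": [0, 0, -1], "yaw": 0, "grip": -1}, {"dp": [0, 0, -1], "yaw": 0, "grip": -1}, {"dp": [0, 0, -1], "yaw": 0, "grip": -1}, {"dp": [0, 0, -1], "yaw": 0, "grip": -1}, {"dp": [0, 0, -1], "yaw": 0, "grip": -1}, {"dp": [0, 0, -1], "yaw": 0, "grip": -1}, {"dp": [0, 0, -1], "yaw": 0, "grip": -1}, {"dp": [0, 0, -1], "yaw": 0, "grip": -1}, {"dp": [0, 0, -1], "yaw": 0, "grip": -1}, {"dp": [0, 0, -1], "yaw": 0, "grip": -1}, {"dp": [0, 0, 0], "yaw": 0, "grip": -1}]}}

```text
clock: 18.6
ee_pos: [435.8, -323.1, 193.4]
tcp_rot: [0.118, 0.993, 0.0, -0.0]
force: [0.6, 0.8, -0.4]
opening: 0.227
gripper_force: 70.3
```

Emit:
{"name": "carry_out", "arguments": {"moves": [{"dp": [-1, 0.24, 0], "yaw": 0, "grip": -1}, {"dp": [-1, 0.24, 0], "yaw": 0, "grip": -1}, {"dp": [-1, 0.24, 0], "yaw": 0, "grip": -1}, {"dp": [-1, 0.24, 0], "yaw": 0, "grip": -1}, {"dp": [-1, 0.24, 0], "yaw": 0, "grip": -1}, {"dp": [-1, 0.24, 0], "yaw": 0, "grip": -1}, {"dp": [0, 0, 0], "yaw": 0, "grip": -1}]}}

```text
clock: 19.18
ee_pos: [429.7, -321.7, 193.7]
tcp_rot: [0.118, 0.993, 0.0, 0.0]
force: [0.3, 0.3, -0.3]
opening: 0.227
gripper_force: 70.3
```

Emit:
{"name": "carry_out", "arguments": {"moves": [{"dp": [-1, 0.24, 0], "yaw": 0, "grip": -1}, {"dp": [-1, 0.24, 0], "yaw": 0, "grip": -1}, {"dp": [-1, 0.24, 0], "yaw": 0, "grip": -1}, {"dp": [-1, 0.24, 0], "yaw": 0, "grip": -1}, {"dp": [-1, 0.24, 0], "yaw": 0, "grip": -1}, {"dp": [-1, 0.24, 0], "yaw": 0, "grip": -1}, {"dp": [0, 0, 0], "yaw": 0, "grip": -1}]}}

```text
clock: 19.77
ee_pos: [423.7, -320.2, 193.6]
tcp_rot: [0.118, 0.993, 0.0, -0.0]
force: [-0.8, -0.7, -0.9]
opening: 0.223
gripper_force: 70.3
```

Emit:
{"name": "carry_out", "arguments": {"moves": [{"dp": [0, 0, 1], "yaw": 0, "grip": -1}, {"dp": [0, 0, 1], "yaw": 0, "grip": -1}, {"dp": [0, 0, 1], "yaw": 0, "grip": -1}, {"dp": [0, 0, 1], "yaw": 0, "grip": -1}, {"dp": [0, 0, 1], "yaw": 0, "grip": -1}]}}

```text
clock: 20.18
ee_pos: [423.9, -320.3, 198.8]
tcp_rot: [0.118, 0.993, 0.0, 0.0]
force: [-0.1, 0.2, -2.3]
opening: 0.225
gripper_force: 70.3
```

Emit:
{"name": "carry_out", "arguments": {"moves": [{"dp": [0, 0, 3], "yaw": 0, "grip": -1}, {"dp": [0, 0, 5], "yaw": 0, "grip": -1}, {"dp": [0, 0, 8], "yaw": 0, "grip": -1}, {"dp": [0, 0, 10], "yaw": 0, "grip": -1}, {"dp": [0, 0, 12], "yaw": 0, "grip": -1}, {"dp": [0, 0, 12], "yaw": 0, "grip": -1}, {"dp": [15, 0.3, 2], "yaw": 0, "grip": -1}, {"dp": [30, 0.6, 0], "yaw": 0, "grip": -1}, {"dp": [30, 0.6, 0], "yaw": 0, "grip": -1}, {"dp": [30, 0.6, 0], "yaw": 0, "grip": -1}, {"dp": [30, 0.6, 0], "yaw": 0, "grip": -1}, {"dp": [30, 0.6, 0], "yaw": 0, "grip": -1}, {"dp": [20, 0.6, 0], "yaw": 0, "grip": -1}, {"dp": [10, 0.4, 0], "yaw": 0, "grip": -1}, {"dp": [0, 0, 0], "yaw": 0, "grip": -1}, {"dp": [0, 0, 0], "yaw": 0, "grip": -1}]}}

```text
clock: 21.52
ee_pos: [618.3, -315.9, 250.8]
tcp_rot: [0.118, 0.993, 0.0, -0.0]
force: [0.2, 0.4, -1.2]
opening: 0.223
gripper_force: 70.4
```

```bash
python3 - <<'E'
from h import *
b=read_camera("scene")[:,:,::-1];a=read_camera("top")[:,:,::-1];w=read_camera("wrist")[:,:,::-1]
f=lambda im,x,y,w,h,k:cv2.resize(im[y:y+h,x:x+w],None,fx=k,fy=k,interpolation=cv2.INTER_CUBIC)
cv2.imwrite("pics/m4.png",np.hstack([f(b,180,90,130,150,4)[:600],f(w,160,70,140,300,2)]))
print(read_state()["ee_pos"])
E
```

```text
[ 617.83203576 -316.25805378  251.20661547]
```

View pics/m4.png

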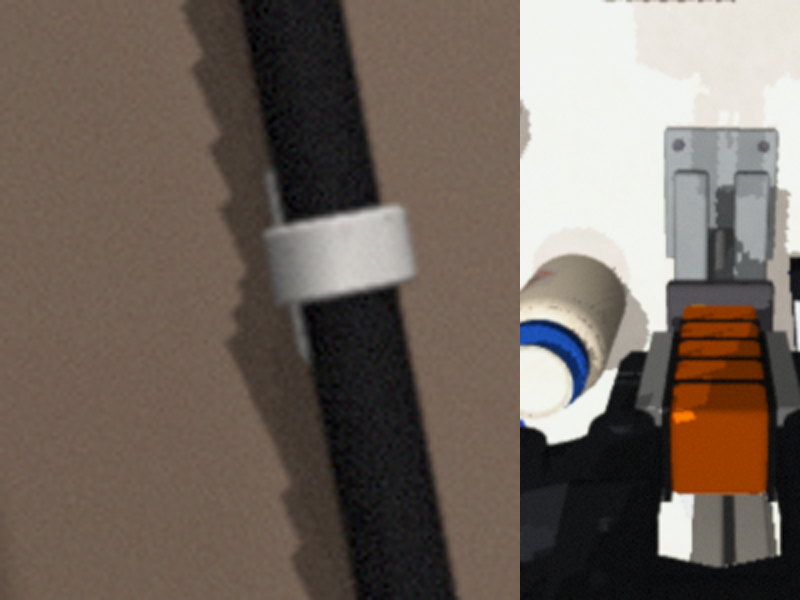

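The scene camera is blocked by the arm. In the wrist view the shaft, at about x=720, lies in the slot (709–737). I'll lower the tool.

Emit:
{"name": "carry_out", "arguments": {"moves": [{"dp": [1.5, -0.3, 0], "yaw": 0, "grip": -1}, {"dp": [0, 0, -5], "yaw": 0, "grip": -1}, {"dp": [0, 0, -8], "yaw": 0, "grip": -1}, {"dp": [0, 0, -10], "yaw": 0, "grip": -1}, {"dp": [0, 0, -10], "yaw": 0, "grip": -1}, {"dp": [0, 0, -10], "yaw": 0, "grip": -1}, {"dp": [0, 0, -10], "yaw": 0, "grip": -1}, {"dp": [0, 0, -10], "yaw": 0, "grip": -1}, {"dp": [0, 0, -10], "yaw": 0, "grip": -1}, {"dp": [0, 0, -10], "yaw": 0, "grip": -1}, {"dp": [0, 0, -10], "yaw": 0, "grip": -1}, {"dp": [0, 0, -6], "yaw": 0, "grip": -1}, {"dp": [0, 0, -4], "yaw": 0, "grip": -1}, {"dp": [0, 0, -2], "yaw": 0, "grip": -1}, {"dp": [0, 0, 0], "yaw": 0, "grip": -1}, {"dp": [0, 0, 0], "yaw": 0, "grip": -1}]}}

```text
clock: 23.0
ee_pos: [620.6, -316.4, 146.0]
tcp_rot: [0.118, 0.993, -0.0, 0.0]
force: [0.1, 0.1, -1.7]
opening: 0.223
gripper_force: 70.4
```

Emit:
{"name": "carry_out", "arguments": {"moves": [{"dp": [-0.5, 0, -2], "yaw": 0, "grip": -1}, {"dp": [0, 0, -2], "yaw": 0, "grip": -1}, {"dp": [0, 0, -1], "yaw": 0, "grip": -1}, {"dp": [0, 0, -1], "yaw": 0, "grip": -1}, {"dp": [0, 0, -0.7], "yaw": 0, "grip": -1}, {"dp": [0, 0, -0.7], "yaw": 0, "grip": -1}, {"dp": [0, 0, 0], "yaw": 0, "grip": -1}]}}

```text
clock: 23.58
ee_pos: [619.9, -316.3, 138.3]
tcp_rot: [0.118, 0.993, 0.0, 0.0]
force: [0.5, 0.1, -1.2]
opening: 0.221
gripper_force: 70.6
```

Emit:
{"name": "carry_out", "arguments": {"moves": [{"dp": [0, 0, -0.5], "yaw": 0, "grip": -1}, {"dp": [0, 0, -0.5], "yaw": 0, "grip": -1}, {"dp": [0, 0, 0], "yaw": 0, "grip": -1}]}}

```text
clock: 23.83
ee_pos: [620.0, -316.3, 138.2]
tcp_rot: [0.118, 0.993, -0.0, 0.0]
force: [-3.1, 2.1, 7.2]
opening: 0.222
gripper_force: 71.7
```

Seated. I'll open slowly to half open, then fully once clear, and retreat upward.

Emit:
{"name": "carry_out", "arguments": {"moves": [{"dp": [0, 0, 0], "yaw": 0, "grip": -0.4}, {"dp": [0, 0, 0], "yaw": 0, "grip": -0.2}, {"dp": [0, 0, 0], "yaw": 0, "grip": 0.2}, {"dp": [0, 0, 0], "yaw": 0, "grip": 0.2}, {"dp": [0, 0, 0], "yaw": 0, "grip": 0.2}, {"dp": [0, 0, 0], "yaw": 0, "grip": 0.2}]}}

```text
clock: 24.33
ee_pos: [619.9, -316.3, 137.1]
tcp_rot: [0.118, 0.993, 0.0, -0.0]
force: [0.9, -0.2, -0.0]
opening: 0.604
gripper_force: 0.0
```

Emit:
{"name": "carry_out", "arguments": {"moves": [{"dp": [0, 0, 5], "yaw": 0, "grip": 0.2}, {"dp": [0, 0, 15], "yaw": 0, "grip": 0.2}, {"dp": [0, 0, 25], "yaw": 0, "grip": 0.2}, {"dp": [0, 0, 25], "yaw": 0, "grip": 0.2}, {"dp": [0, 0, 30], "yaw": 0, "grip": 0.2}, {"dp": [0, 0, 30], "yaw": 0, "grip": 0.2}, {"dp": [-20, 20, 30], "yaw": 0, "grip": 0.2}, {"dp": [-20, 35, 0], "yaw": 0, "grip": 0.2}, {"dp": [-20, 35, 0], "yaw": 0, "grip": 0.2}, {"dp": [-20, 35, 0], "yaw": 0, "grip": 0.2}, {"dp": [-10, 39, 0], "yaw": 0, "grip": 0.2}, {"dp": [0, 40, 0], "yaw": 0, "grip": 0.2}, {"dp": [0, 40, 0], "yaw": 0, "grip": 0.2}, {"dp": [0, 40, 0], "yaw": 0, "grip": 0.2}, {"dp": [0, 40, 0], "yaw": 0, "grip": 0.2}, {"dp": [0, 40, 0], "yaw": 0, "grip": 0.2}, {"dp": [0, 0, 0], "yaw": 0, "grip": 0.2}]}}

```text
clock: 25.75
ee_pos: [529.3, 53.2, 297.9]
tcp_rot: [0.116, 0.993, 0.001, 0.0]
force: [0.6, -0.1, 0.2]
opening: 0.604
gripper_force: 0.0
```

```bash
python3 - <<'E'
from h import *
b=read_camera("scene")[:,:,::-1];a=read_camera("top")[:,:,::-1]
f=lambda im,x,y,w,h,k:cv2.resize(im[y:y+h,x:x+w],None,fx=k,fy=k,interpolation=cv2.INTER_CUBIC)
cv2.imwrite("pics/m5.png",np.hstack([f(a,240,90,65,150,4),f(b,180,115,130,150,4)]))
E
```

```text
(no output)
```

View pics/m5.png

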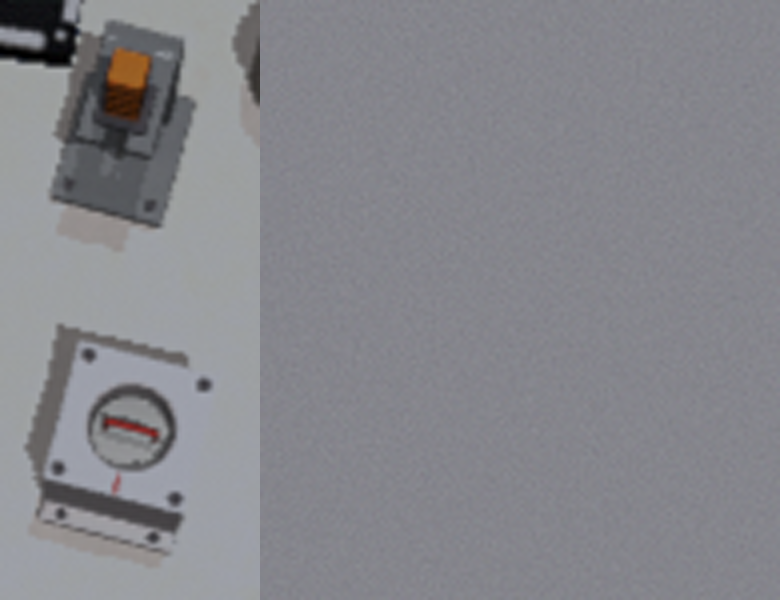

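The top view shows the tool hanging where it was at the start, grip top at (128,68). The bolt's crown and red bar at (131,428) are now near the block's mouth, so the bolt is up.

```bash
python3 -c "
from bench import order;print(order.hand_in())"
```

```text
the job is handed in; nothing more can be done
None
```

The bolt is drawn up to its stop, the hook tool is hanging upright on the fork stand where it was, and the job is handed in; the hand-in returned no verdict.

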